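Feed spent D cells into the canister

TASK

Slide the red shutter fully open, then push the two black spent cells along the tray, one after the other and without lifting them, so that each drops through the hole and down into the steel canister. Leave the green fresh cell standing on the tray, slide the shutter fully shut again, and do not disturb the other things on the cart.

Things in the scene. Friction and masses are not known exactly. Their poses are not given: they have to be found in the camera images.
- caddy: Fixed battery caddy. Origin on the cart top under the canister's axis; z up; +y runs along the tray from the hole towards the cells. Steel canister: 100 mm diameter, 140 mm high, 5 mm floor, shoulder from 105 mm up to a neck of 52 mm bore. White tray on top: 7 mm thick, top face 152 mm above the cart, x -125..125, y -45..215 mm, on two legs at x = +-105, y = 195 mm under it.
- mouth (a point): Centre of the tray's round hole (47 mm diameter, straight above the neck) at the level of the tray's top; same axes as the caddy. A wooden rim, 6 mm high and 4 mm thick, borders the tray on its x = -125, x = 125 and y = 215 mm edges; none at y = -45.
- backstop (a point): Middle of the top edge of the grey backstop that stands round the far (-y) side of the hole, 55 mm high above the tray: three upright 21 x 4 mm walls at 45 degrees to one another, inner faces 25 mm from the hole's centre, none nearer the cells than y = -9 mm. A cell that tips as it passes the hole's edge leans on it and slips down.
- shutter (a joint): Travel in m of the red sliding shutter, a 3 mm plate just under the tray that covers the hole: 0 = fully shut (end stop), 0.065 = fully open (end stop), the hole is wholly clear from about 0.052. It opens towards the caddy's -y, rubs with about 1.5 N and stays where it is left.
- shutter_tab (a point): Centre of the top of the shutter's upright red tab, which moves with it: 30 mm wide in the caddy's x, 14 mm thick in y, rising 32 mm above the tray's top. Its centre is at the caddy's y = -85 mm when shut (33 mm free between tab and tray end) and -150 mm when open. It can be pinched from above or pushed from either side.
- spent_a: Spent D cell: black, copper band near the top, 34 mm diameter, 60 mm high, steel button on top, 110 to 175 g; stands on the tray, origin at the centre of its underside. Slides at a friction of about 0.3: push it below 35 mm height or it tips. The three cells share out at random the places (x, y) about (-68, 115), (0, 150), (68, 115) mm in the caddy's frame.
- spent_b: The other spent D cell, just like spent_a.
- spent_a_center (a point): Centre of spent_a, 30 mm above its underside.
- spent_b_center (a point): Centre of spent_b, 30 mm above its underside.
- fresh: Fresh D cell: all green with a steel button, same size and mass as the spent ones, standing on the tray at the third place; origin at the centre of its underside. It is to stay on the tray.
- fresh_center (a point): Centre of the fresh cell, 30 mm above its underside.
- tape_dispenser: Bystander: yellow plastic tape dispenser, 60 x 150 x 86 mm, standing on the cart; origin at the centre of its underside.
- toner_box: Bystander: grey box, 110 x 170 x 100 mm, standing on the cart; origin at the centre of its underside.
- phone_stand: Bystander: dark silicone phone stand, 90 x 75 x 98 mm, standing on the cart; origin at the centre of its underside.
- binder_clip: Bystander: blue binder clip, 50 x 30 x 20 mm with 50 mm long wire arms, lying on the cart; origin at the centre of its underside.

How it is judged:
By the outcome, as a careful person would: the job done as asked, in the order asked, and still so for the second after the job is handed in, with the robot touching nothing.
It also fails if it takes over 61 s, if anything falls off the work surface, if the arm or the gripper's body presses on something with over 40 N, if the wrist force passes 120 N, or if a joint passes its speed limit or range.

ROBOT

A 6-joint arm with a two-finger parallel gripper is mounted at the origin on the work surface. World frame = base frame: x ahead of the robot, y to its left, z up, the work surface at z = 0. Lengths are in mm, angles in rad, forces in N, time in s.
With the tool pointing down it reaches from about 300 to 775 mm from the base axis. Payload 14.6 kg.
Tool frame: the origin (TCP) lies midway between the tips of the shut fingers; the grasp point (between the pads) lies manip.tcp_to_grasp behind it (manip.tcp_to_grasp is the distance from the TCP to the grasp point, in mm); x points along the fingers, z is the direction in which the jaws open and shut, and the axes are right-handed (so a half turn about x gives the same grasp; the last joint's range is limited). The gripper opens to 94 mm and grips with 3 to 60 N. Pads are 16 mm wide; open, the fingers measure 119 mm over their backs; the gripper's body (75 mm by 177 mm) begins 78 mm behind the grasp point.
Start: joints at [1.091, 0.3, 1.521, -0, 1.321, -0.067], TCP at [220.643, 503.792, 205.446] pointing down, gripper open.
Joint ranges: [-3.03, 3.03], [-0.79, 2.21], [0.23, 2.52], [-1.04, 4.18], [0, 3.07], [-2.55, 2.55]. Speed limits (rad/s): [2.22, 2.22, 2.57, 3.14, 3.14, 3.14].

INTERFACE

Orientations are given as [roll, pitch, yaw] about the fixed x, y, z axes, in that order (R = Rz(yaw) Ry(pitch) Rx(roll)).
In Python, from cell import manip gives the robot as it stands.
- The arm moves only by the shell command python3 -m jog 'ROWS' [FORCE]. ROWS is JSON, a list of rows, each an object of numbers: "grip": the opening, from 0 (shut) to 1 (fully open); "tx", "ty", "tz": the shift along the tool's x, y, z in units of 40 mm (1.0 is 40 mm); "turn": the turn about the tool's x in units of 6 degrees (1.0 is 6 degrees). In form: [{"grip": .., "tx": .., "ty": .., "tz": .., "turn": ..}, ...]. A call has 1 to 12 rows; each row is the pose to reach, as a shift and turn from the pose commanded when the call began, along the tool's axes at that moment; what a row does not reach only later rows make up. A row lasts 1/12 s, in which the tool goes at most 41.7 mm and 7.16 degrees, less where a joint would pass 70% of its speed; a pose out of reach is approached as far as the arm can. A call with a gripper value outside its range is refused whole. The fingers move at their own pace and stop on an object; FORCE is the grip in N (left out, the last holds). Time passes only in rows, so rows that repeat a pose let the fingers close. It gives the time, the measured TCP pose, the force and the opening at its end, in the units of the state.
- manip.read_state(): the state, without advancing time (a new reading comes with each control period).
- manip.camera(name): name is "scene" or "top" or "wrist"; returns a dict with "image" (420x560x3 uint8, red, green, blue), "fx", "fy", "cx", "cy" (pixels), "eye" and "attitude" of the camera in the world. Camera axes: x right, y up, looking along -z (the intrinsics and any distortion apply to the point x, -y, -z); pixel columns grow to the right and rows downward; lengths in mm; the calibration is good to about 2 mm. A picture is of the moment at which its call begins. There is no depth.
- manip.sign_off(): hands the job in, once; it reports no verdict.
The state is a dict: "clock": time; "joints": joint angles; "qd": joint speeds; "effort": joint torques, N m; "eef_pos": TCP position; "eef_rot": TCP orientation; "wrist_force": force on the tool from outside, world axes, zero at the start; "moment": the same for the moment, N m; "finger_gap": finger opening in mm.
Only numpy, scipy, OpenCV 4.12 (cv2) and the standard library are available. Lean on these libraries where they do the work, as an engineer would, in place of code of your own. Each camera call takes 0.05 s, during which the arm holds its last target. There are 200 camera calls.

## Working session

There is one attempt and no reset: what is moved stays moved. The work goes in short steps, Python scripts to look and compute and a shell command to move; the robot and the scene stay as the last step left them, time stands still between calls to the robot, and variables do not carry over. Pictures are saved under pics/ and viewed, about 8 in all and at most 12, crops included, and the job is handed in when it is done.

```bash
ls; mkdir -p pics
python3 - <<'E'
from cell import manip
import cv2,numpy as np
s=manip.read_state(); print(s['eef_pos'],s['eef_rot'],s['clock'],s['finger_gap'],manip.tcp_to_grasp)
ims=[]
for n in("scene","top"):
    c=manip.camera(n); cv2.imwrite(f"pics/{n}0.png",c['image'][:,:,::-1]); print(n,c['fx'],c['fy'],c['cx'],c['cy'],c['eye'],c['attitude'],[k for k in c])
E
```

```text
pics
[220.52032723 503.57425272 204.89886421] [ 3.0972673   1.56968653 -2.02786703] 0.0 94.10750416540759 18.8
scene 388.14718217564905 388.14718217564905 282.34351476300463 210.71859013978886 [ 963.25928783 -548.90980326  905.47128166] [ 0.7372192  -0.01680017  0.70337906] ['image', 'fx', 'fy', 'cx', 'cy', 'eye', 'attitude']
top 439.10123407429626 439.10123407429626 276.31599943421156 202.42250304513007 [ 446.79605269   -9.14429689 1166.57100483] [ 0.08652148  0.01858865 -1.54797526] ['image', 'fx', 'fy', 'cx', 'cy', 'eye', 'attitude']
```

View pics/top0.png

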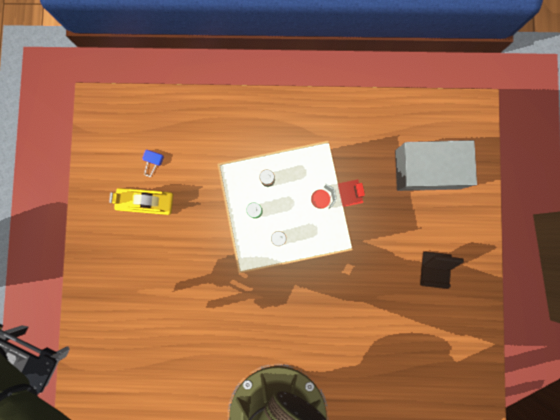

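View pics/scene0.png

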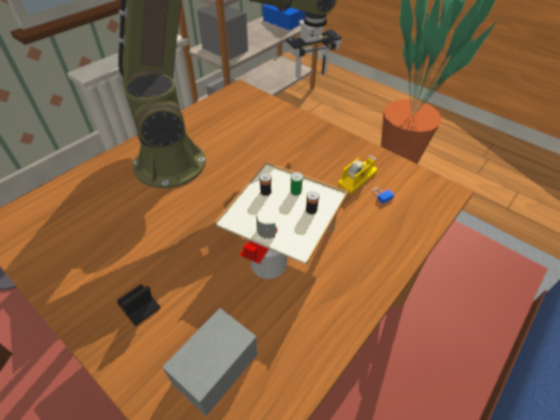

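The top view shows the tray, with the hole at px (321,198) and the red tab at (360,190). The spent cells are at (267,177) and (279,238), and the green one is at (254,210), the middle place. The way from the tab to the grey box is clear.

```bash
cat > h.py <<'E'
import numpy as np,cv2
from cell import manip
from scipy.spatial.transform import Rotation as R
def ray(c,uv,z):
    uv=np.atleast_2d(uv).astype(float)
    d=np.c_[(uv[:,0]-c['cx'])/c['fx'],-(uv[:,1]-c['cy'])/c['fy'],-np.ones(len(uv))]
    d=d@R.from_euler('xyz',c['attitude']).as_matrix().T
    return (np.array(c['eye'])+d*((z-c['eye'][2])/d[:,2])[:,None])[:,:2]
def proj(c,p):
    q=(np.atleast_2d(p)-c['eye'])@R.from_euler('xyz',c['attitude']).as_matrix()
    return np.c_[c['cx']-c['fx']*q[:,0]/q[:,2],c['cy']+c['fy']*q[:,1]/q[:,2]]
def blobs(m,amin=15):
    n,l,s,ce=cv2.connectedComponentsWithStats(m.astype(np.uint8))
    return [(ce[i].round(1),s[i]) for i in range(1,n) if s[i][4]>=amin]
E
python3 - <<'E'
from h import *
c=manip.camera("top"); im=c['image']; hsv=cv2.cvtColor(im,cv2.COLOR_RGB2HSV)
m=((hsv[...,1]<60)&(hsv[...,2]>150)).astype(np.uint8)
m[:130]=0;m[285:]=0;m[:,:205]=0;m[:,370:]=0
cn=max(cv2.findContours(m,0,1)[0],key=cv2.contourArea)
r=cv2.minAreaRect(cn); b=cv2.boxPoints(r); w=ray(c,b,155); print(r,b.round(),w.round(1),[np.linalg.norm(w[i]-w[i-1]).round(1) for i in range(4)])
red=(hsv[...,1]>200)&((hsv[...,0]<4)|(hsv[...,0]>176))&(hsv[...,2]>120); red[:170]=0;red[220:]=0;red[:,:300]=0;red[:,370:]=0
for ce,s in blobs(red): print('red',ce,s,ray(c,ce,152),ray(c,ce,184))
g=(hsv[...,0]>40)&(hsv[...,0]<90)&(hsv[...,1]>60); g[:150]=0;g[260:]=0;g[:,:220]=0;g[:,350:]=0
for ce,s in blobs(g,5): print('green',ce,s,ray(c,ce,205))
for n in[(267,177),(254,210),(279,238)]: print(n,ray(c,n,212))
cv2.imwrite('pics/crop1.png',cv2.resize(im[135:280,205:375,::-1],None,fx=4.5,fy=4,interpolation=cv2.INTER_CUBIC))
E
```

```text
((284.9593811035156, 206.34169006347656), (108.47651672363281, 113.79307556152344), 78.34070587158203) [[218. 165.]
 [330. 142.]
 [352. 248.]
 [240. 271.]] [[ 619.6  149.2]
 [ 679.  -109.8]
 [ 433.3 -162.8]
 [ 375.2   90.6]] [np.float64(251.4), np.float64(265.8), np.float64(251.3), np.float64(260.0)]
green [257.9 215.2] [253 211   9   7  14] [[500.78832935  50.40314307]]
(267, 177) [[584.72854248  32.20627315]]
(254, 210) [[511.56271042  58.78301934]]
(279, 238) [[451.939657     2.90525602]]
```

View pics/crop1.png

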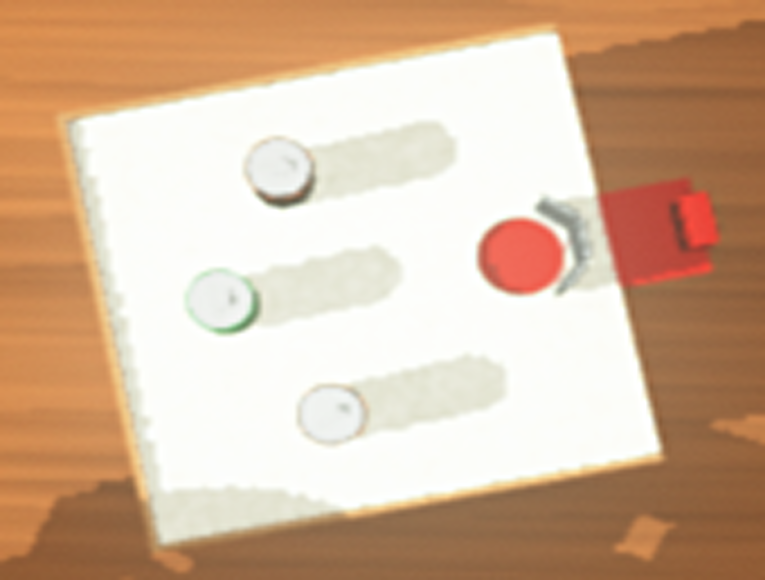

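Run:
```python
from h import *
c=manip.camera("top")
f=lambda P:np.array([(205+x/4.5,135+y/4) for x,y in P])
K=ray(c,f([(65,119),(557,27),(662,458),(156,548)]),155); print(K.round(1))
hole=ray(c,f([(521,256)]),150)[0]
Y=(K[0]-K[1]+K[3]-K[2]);Y/=np.linalg.norm(Y);X0=(K[0]-K[3]+K[1]-K[2]);X0/=np.linalg.norm(X0)
print('Y',Y,np.degrees(np.arctan2(Y[1],Y[0])),'X0',X0,np.degrees(np.arctan2(X0[1],X0[0])))
# y axis = z x  X -> X = (Y1,-Y0)
X=np.array([Y[1],-Y[0]]); ctr=K.mean(0); o=ctr-85*Y
print('hole',hole,'origin from corners',o)
for n,p,z in[('A',(280,168),212),('fresh',(222,300),212),('B',(332,413),212),('tabtop',(700,219),184)]:
    w=ray(c,f([p]),z)[0]; print(n,w.round(1),'caddy',((w-hole)@X).round(1),((w-hole)@Y).round(1))
s=manip.read_state();print(R.from_euler('xyz',s['eef_rot']).as_matrix().round(3))
```

```text
[[ 619.6  146.5]
 [ 678.9 -107.6]
 [ 429.9 -163.9]
 [ 372.8   91.8]]
Y [-0.22257187  0.97491629] 102.86013631164647 X0 [0.97582011 0.21857518] 12.62536009243536
hole [544.69442107 -91.26404512] origin from corners [544.20335891 -91.18725193]
A [584.7  31.7] caddy 66.4 111.0
fresh [511.6  58.1] caddy 0.9 152.9
B [451.4   3.4] caddy -69.9 113.0
tabtop [ 564.1 -177.3] caddy -0.2 -88.2
[[-0.    -0.916  0.401]
 [-0.001  0.401  0.916]
 [-1.     0.    -0.001]]
```

```bash
cat >> h.py <<'E'
O=np.array([544.5,-91.2]); a=np.radians(12.75); X=np.array([np.cos(a),np.sin(a)]); Y=np.array([-X[1],X[0]])
W=lambda x,y:O+x*X+y*Y
def to(xy,z,jaw=None):
    s=manip.read_state(); M=R.from_euler('xyz',s['eef_rot']).as_matrix()
    d=M.T@(np.r_[xy,z]-s['eef_pos'])/40
    j=np.degrees(np.arctan2(M[1,2],M[0,2])); t=0 if jaw is None else ((j-jaw+90)%180-90)/6
    print('t',round(s['clock'],2),'pos',s['eef_pos'].round(1),'jaw',j.round(1),'gap',s['finger_gap'].round(1),'F',np.round(s['wrist_force'],1),'-> tx,ty,tz',d.round(2),'turn',round(t,2))
E
python3 - <<'E'
from h import *
to(W(0,-87),240,12.75)
E
```

```text
Traceback (most recent call last):
  File "h.py", line 21, in to
    print('t',round(s['clock'],2),'pos',s['eef_pos'].round(1),'jaw',j.round(1),'gap',s['finger_gap'].round(1),'F',np.round(s['wrist_force'],1),'-> tx,ty,tz',d.round(2),'turn',round(t,2))
                                                                                     ^^^^^^^^^^^^^^^^^^^^^
AttributeError: 'float' object has no attribute 'round'
```

```bash
sed -i "s/s\['finger_gap'\].round(1)/round(float(s['finger_gap']),1)/" h.py
python3 - <<'E'
from h import *
to(W(0,-87),250,12.75)
E
```

```text
t 0.2 pos [220.6 503.7 205.1] jaw 66.3 gap 93.8 F [-0.3  0.5  0.5] -> tx,ty,tz [ -1.11 -14.67 -12.12] turn 8.93
```

```bash
python3 -m jog '[{"grip":0.7,"tx":-1.1,"ty":0,"tz":0,"turn":0},{"grip":0.7,"tx":-1.1,"ty":-7,"tz":-6,"turn":4},{"grip":0.7,"tx":-1.1,"ty":-7,"tz":-6,"turn":4},{"grip":0.7,"tx":-1.1,"ty":-7,"tz":-6,"turn":4},{"grip":0.7,"tx":-1.1,"ty":-7,"tz":-6,"turn":4},{"grip":0.7,"tx":-1.1,"ty":-14.67,"tz":-12.12,"turn":8.93},{"grip":0.7,"tx":-1.1,"ty":-14.67,"tz":-12.12,"turn":8.93},{"grip":0.7,"tx":-1.1,"ty":-14.67,"tz":-12.12,"turn":8.93},{"grip":0.7,"tx":-1.1,"ty":-14.67,"tz":-12.12,"turn":8.93},{"grip":0.7,"tx":-1.1,"ty":-14.67,"tz":-12.12,"turn":8.93},{"grip":0.7,"tx":-1.1,"ty":-14.67,"tz":-12.12,"turn":8.93},{"grip":0.7,"tx":-1.1,"ty":-14.67,"tz":-12.12,"turn":8.93}]' 15
python3 - <<'E'
from h import *
to(W(0,-87),250,12.75)
E
```

```text
clock: 1.2
eef_pos: [426.2, 91.9, 249.0]
eef_rot: [-0.008, 1.57, 0.214]
wrist_force: [0.6, 0.5, 0.2]
finger_gap: 65.4
t 1.2 pos [426.2  91.9 249. ] jaw 12.8 gap 65.4 F [0.6 0.5 0.2] -> tx,ty,tz [-0.03 -7.29  1.87] turn 0.0
```

```bash
python3 -m jog '[{"grip":0.7,"ty":-7.29,"tz":1.87},{"grip":0.7,"ty":-7.29,"tz":1.87},{"grip":0.7,"ty":-7.29,"tz":1.87},{"grip":0.7,"ty":-7.29,"tz":1.87},{"grip":0.7,"ty":-7.29,"tz":1.87},{"grip":0.7,"ty":-7.29,"tz":1.87},{"grip":0.7,"ty":-7.29,"tz":1.87},{"grip":0.7,"ty":-7.29,"tz":1.87},{"grip":0.7,"ty":-7.29,"tz":1.87},{"grip":0.7,"ty":-7.29,"tz":1.87},{"grip":0.7,"ty":-7.29,"tz":1.87},{"grip":0.7,"ty":-7.29,"tz":1.87}]'
python3 - <<'E'
from h import *
to(W(0,-87),154,12.75)
c=manip.camera("wrist");cv2.imwrite('pics/w1.png',c['image'][:,:,::-1])
hsv=cv2.cvtColor(c['image'],cv2.COLOR_RGB2HSV)
for p in(W(0,-87),W(15,-78),W(-15,-94)): print(proj(c,np.r_[p,184]).round())
E
```

```text
t 1.2 pos [426.2  91.9 249. ] jaw 12.8 gap 65.4 F [0.6 0.5 0.2] -> tx,ty,tz [ 2.37 -7.29  1.87] turn 0.0
[[353. 496.]]
[[368. 490.]]
[[338. 501.]]$[0]: bad value
```

View pics/w1.png

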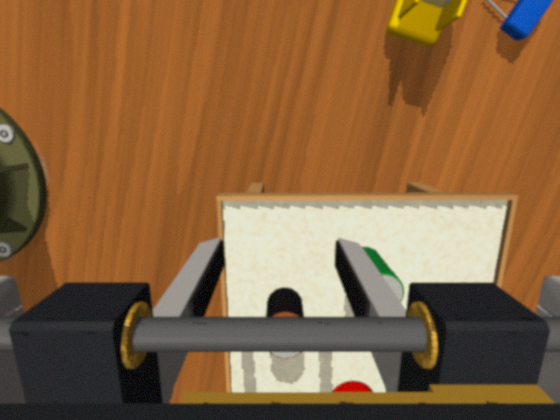

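The wrist picture shows the tray below and ahead, rear rim at row 200, with the arm still at its first waypoint. The move was refused because every key has to be given.

```bash
python3 -m jog '[{"grip":0.7,"tx":0,"ty":-7.29,"tz":1.87,"turn":0},{"grip":0.7,"tx":0,"ty":-7.29,"tz":1.87,"turn":0},{"grip":0.7,"tx":0,"ty":-7.29,"tz":1.87,"turn":0},{"grip":0.7,"tx":0,"ty":-7.29,"tz":1.87,"turn":0},{"grip":0.7,"tx":0,"ty":-7.29,"tz":1.87,"turn":0},{"grip":0.7,"tx":0,"ty":-7.29,"tz":1.87,"turn":0},{"grip":0.7,"tx":0,"ty":-7.29,"tz":1.87,"turn":0},{"grip":0.7,"tx":0,"ty":-7.29,"tz":1.87,"turn":0},{"grip":0.7,"tx":0,"ty":-7.29,"tz":1.87,"turn":0},{"grip":0.7,"tx":0,"ty":-7.29,"tz":1.87,"turn":0},{"grip":0.7,"tx":0,"ty":-7.29,"tz":1.87,"turn":0},{"grip":0.7,"tx":0,"ty":-7.29,"tz":1.87,"turn":0}]'
python3 - <<'E'
from h import *
to(W(0,-87),156,12.75)
c=manip.camera("scene");im=c['image'];hsv=cv2.cvtColor(im,cv2.COLOR_RGB2HSV)
red=(hsv[...,1]>190)&((hsv[...,0]<5)|(hsv[...,0]>175))&(hsv[...,2]>110)
for ce,s in blobs(red[200:280,220:300]): print(ce+[220,200],s)
for y in(-78,-92):
  for x in(-15,15): print(x,y,proj(c,np.r_[W(x,y),184]).round())
cv2.imwrite('pics/s1.png',cv2.resize(im[150:300,190:350,::-1],None,fx=4,fy=4,interpolation=cv2.INTER_CUBIC))
E
```

```text
clock: 2.25
eef_pos: [563.0, -172.5, 249.3]
eef_rot: [-0.427, 1.57, -0.203]
wrist_force: [0.2, -0.7, -0.5]
finger_gap: 65.8
t 2.25 pos [ 563.  -172.5  249.3] jaw 12.9 gap 65.8 F [ 0.2 -0.7 -0.5] -> tx,ty,tz [ 2.33 -0.09 -0.  ] turn 0.02
[253.5 251.6] [ 21  42  26  21 328]
-15 -78 [[246. 241.]]
15 -78 [[257. 246.]]
-15 -92 [[243. 245.]]
15 -92 [[254. 250.]]
```

View pics/s1.png

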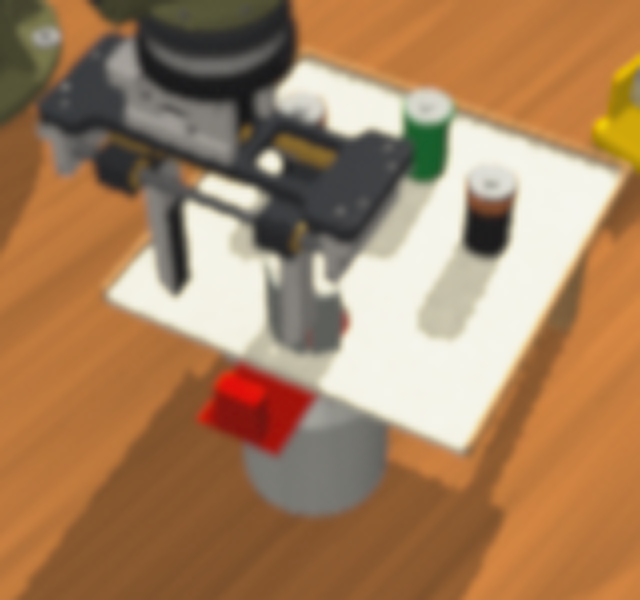

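Gripper above the tab; the tab at crop (243,387) agrees with the projection. Going down, pinching, then pulling to -y.

```bash
python3 -m jog '[{"grip":0.7,"tx":1,"ty":-0.05,"tz":0,"turn":0},{"grip":0.7,"tx":1.7,"ty":-0.05,"tz":0,"turn":0},{"grip":0.7,"tx":2.33,"ty":-0.05,"tz":0,"turn":0},{"grip":0.7,"tx":2.33,"ty":-0.05,"tz":0,"turn":0},{"grip":0.2,"tx":2.33,"ty":-0.05,"tz":0,"turn":0},{"grip":0.2,"tx":2.33,"ty":-0.05,"tz":0,"turn":0},{"grip":0.2,"tx":2.33,"ty":-0.05,"tz":0,"turn":0},{"grip":0.2,"tx":2.33,"ty":-0.05,"tz":0,"turn":0},{"grip":0.2,"tx":2.33,"ty":-0.05,"tz":0,"turn":0},{"grip":0.2,"tx":2.33,"ty":-0.05,"tz":0,"turn":0},{"grip":0.2,"tx":2.33,"ty":-0.05,"tz":0,"turn":0},{"grip":0.2,"tx":2.33,"ty":-0.05,"tz":0,"turn":0}]' 10
python3 - <<'E'
from h import *
to(W(0,-152),156,12.75)
E
```

```text
clock: 3.3
eef_pos: [564.7, -175.7, 156.4]
eef_rot: [-0.347, 1.568, -0.124]
wrist_force: [6.9, 0.9, 0.4]
finger_gap: 29.6
t 3.3 pos [ 564.7 -175.7  156.4] jaw 12.8 gap 29.6 F [6.9 0.9 0.4] -> tx,ty,tz [ 0.01 -1.63 -0.03] turn 0.0
```

```bash
python3 -m jog '[{"grip":0.2,"tx":0,"ty":-0.2,"tz":0,"turn":0},{"grip":0.2,"tx":0,"ty":-0.4,"tz":0,"turn":0},{"grip":0.2,"tx":0,"ty":-0.6,"tz":0,"turn":0},{"grip":0.2,"tx":0,"ty":-0.8,"tz":0,"turn":0},{"grip":0.2,"tx":0,"ty":-1.0,"tz":0,"turn":0},{"grip":0.2,"tx":0,"ty":-1.2,"tz":0,"turn":0},{"grip":0.2,"tx":0,"ty":-1.35,"tz":0,"turn":0},{"grip":0.2,"tx":0,"ty":-1.5,"tz":0,"turn":0},{"grip":0.2,"tx":0,"ty":-1.58,"tz":0,"turn":0},{"grip":0.2,"tx":0,"ty":-1.64,"tz":0,"turn":0},{"grip":0.2,"tx":0,"ty":-1.68,"tz":0,"turn":0},{"grip":0.2,"tx":0,"ty":-1.68,"tz":0,"turn":0}]'
python3 - <<'E'
from h import *
to(W(0,-152),156,12.75)
E
```

```text
clock: 4.3
eef_pos: [579.2, -239.5, 156.0]
eef_rot: [1.003, 1.568, 1.227]
wrist_force: [4.1, 13.2, 2.2]
finger_gap: 29.8
t 4.3 pos [ 579.2 -239.5  156. ] jaw 12.8 gap 29.8 F [ 4.1 13.2  2.2] -> tx,ty,tz [ 0.    0.01 -0.03] turn 0.01
```

```bash
python3 -m jog '[{"grip":0.6,"tx":0,"ty":0.03,"tz":0,"turn":0},{"grip":0.6,"tx":0,"ty":0.03,"tz":0,"turn":0},{"grip":0.6,"tx":0,"ty":0.03,"tz":0,"turn":0},{"grip":0.6,"tx":0,"ty":0.03,"tz":0,"turn":0},{"grip":0.6,"tx":-0.9,"ty":0.03,"tz":0,"turn":0},{"grip":0.6,"tx":-1.8,"ty":0.03,"tz":0,"turn":0},{"grip":0.6,"tx":-2.5,"ty":0.03,"tz":0,"turn":0},{"grip":0.6,"tx":-2.5,"ty":0.03,"tz":0,"turn":0}]'
python3 - <<'E'
from h import *
A=np.array([584.7,31.7]);u=O-A;print(np.linalg.norm(u));u/=np.linalg.norm(u)
jaw=np.degrees(np.arctan2(u[1],u[0]))+90; print(jaw,A-u*39)
to(A-u*39,256,jaw)
c=manip.camera("top");im=c['image'];cv2.imwrite('pics/t2.png',cv2.resize(im[135:280,205:405,::-1],None,fx=4,fy=4,interpolation=cv2.INTER_CUBIC))
E
```

```text
clock: 4.97
eef_pos: [579.5, -241.0, 262.3]
eef_rot: [-0.689, 1.562, -0.466]
wrist_force: [-0.4, 0.6, 0.4]
finger_gap: 56.4
129.30757905088163
-18.112672219567358 [596.82457933  68.76743282]
t 4.97 pos [ 579.5 -241.   262.3] jaw 12.8 gap 56.4 F [-0.4  0.6  0.4] -> tx,ty,tz [0.13 7.46 2.13] turn 5.14
```

View pics/t2.png

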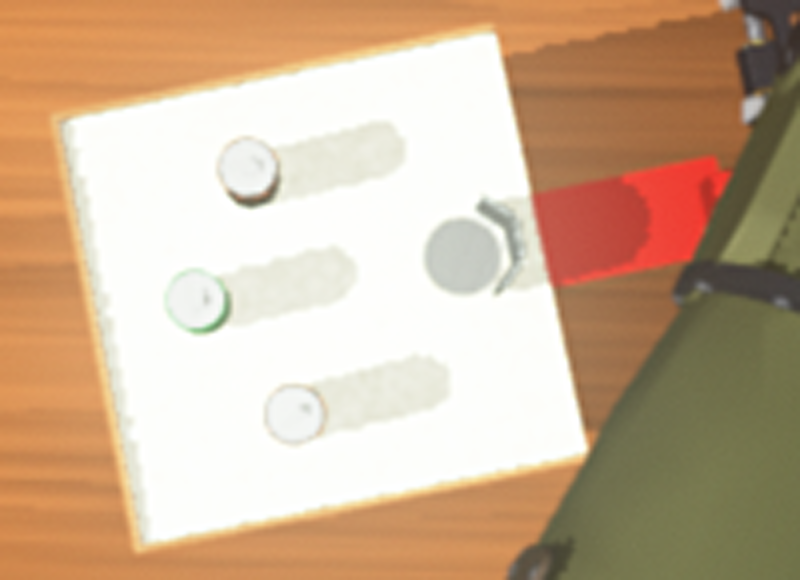

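The hole at px (462,256) in this picture is now grey all over, so it is clear, and the cells haven't moved.

```bash
python3 -m jog '[{"grip":0.22,"tx":0,"ty":7.46,"tz":2.13,"turn":5.14},{"grip":0.22,"tx":0,"ty":7.46,"tz":2.13,"turn":5.14},{"grip":0.22,"tx":0,"ty":7.46,"tz":2.13,"turn":5.14},{"grip":0.22,"tx":0,"ty":7.46,"tz":2.13,"turn":5.14},{"grip":0.22,"tx":0,"ty":7.46,"tz":2.13,"turn":5.14},{"grip":0.22,"tx":0,"ty":7.46,"tz":2.13,"turn":5.14},{"grip":0.22,"tx":0,"ty":7.46,"tz":2.13,"turn":5.14},{"grip":0.22,"tx":0,"ty":7.46,"tz":2.13,"turn":5.14},{"grip":0.22,"tx":0,"ty":7.46,"tz":2.13,"turn":5.14},{"grip":0.22,"tx":0,"ty":7.46,"tz":2.13,"turn":5.14},{"grip":0.22,"tx":0,"ty":7.46,"tz":2.13,"turn":5.14},{"grip":0.22,"tx":0,"ty":7.46,"tz":2.13,"turn":5.14}]'
python3 - <<'E'
from h import *
A=np.array([584.7,31.7]);u=O-A;u/=np.linalg.norm(u)
jaw=np.degrees(np.arctan2(u[1],u[0]))+90
to(A-u*39,160,jaw); to(O-u*26,160,jaw); to(O-u*20,160,jaw)
c=manip.camera("wrist");cv2.imwrite('pics/w2.png',c['image'][:,:,::-1])
E
```

```text
clock: 6.02
eef_pos: [595.3, 68.4, 255.1]
eef_rot: [-2.537, 1.57, -2.853]
wrist_force: [-0.8, -0.1, 0.4]
finger_gap: 20.5
t 6.02 pos [595.3  68.4 255.1] jaw -18.2 gap 20.5 F [-0.8 -0.1  0.4] -> tx,ty,tz [2.38 0.02 0.03] turn -0.01
t 6.02 pos [595.3  68.4 255.1] jaw -18.2 gap 20.5 F [-0.8 -0.1  0.4] -> tx,ty,tz [ 2.38 -3.54  0.04] turn -0.01
t 6.02 pos [595.3  68.4 255.1] jaw -18.2 gap 20.5 F [-0.8 -0.1  0.4] -> tx,ty,tz [ 2.38 -3.69  0.04] turn -0.01
```

View pics/w2.png

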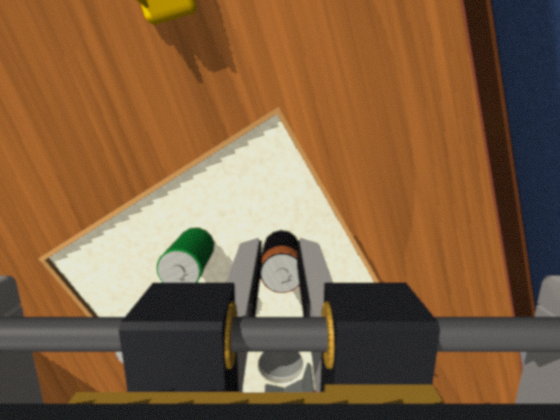

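The cell (281,265) sits midway between the fork's fingers, with the hole straight ahead at (280,362).

```bash
python3 -m jog '[{"grip":0.22,"tx":0.8,"ty":0,"tz":0.03,"turn":0},{"grip":0.22,"tx":1.6,"ty":0,"tz":0.03,"turn":0},{"grip":0.22,"tx":2.1,"ty":0,"tz":0.03,"turn":0},{"grip":0.22,"tx":2.37,"ty":0,"tz":0.03,"turn":0},{"grip":0.22,"tx":2.37,"ty":0,"tz":0.03,"turn":0},{"grip":0.22,"tx":2.37,"ty":-0.15,"tz":0.03,"turn":0},{"grip":0.22,"tx":2.37,"ty":-0.3,"tz":0.03,"turn":0},{"grip":0.22,"tx":2.37,"ty":-0.42,"tz":0.03,"turn":0},{"grip":0.22,"tx":2.37,"ty":-0.54,"tz":0.03,"turn":0},{"grip":0.22,"tx":2.37,"ty":-0.7,"tz":0.03,"turn":0},{"grip":0.22,"tx":2.37,"ty":-0.86,"tz":0.03,"turn":0},{"grip":0.22,"tx":2.37,"ty":-1.02,"tz":0.03,"turn":0}]'
python3 - <<'E'
from h import *
A=np.array([584.7,31.7]);u=O-A;u/=np.linalg.norm(u)
jaw=np.degrees(np.arctan2(u[1],u[0]))+90
to(O-u*45,160,jaw); to(O-u*24,160,jaw)
E
```

```text
clock: 7.07
eef_pos: [583.7, 29.8, 161.1]
eef_rot: [0.33, 1.57, 0.014]
wrist_force: [0.3, 0.2, 1.7]
finger_gap: 20.6
t 7.07 pos [583.7  29.8 161.1] jaw -18.1 gap 20.6 F [0.3 0.2 1.7] -> tx,ty,tz [ 0.03 -2.05  0.01] turn 0.01
t 7.07 pos [583.7  29.8 161.1] jaw -18.1 gap 20.6 F [0.3 0.2 1.7] -> tx,ty,tz [ 0.03 -2.58  0.01] turn 0.01
```

```bash
python3 -m jog '[{"grip":0.22,"tx":0,"ty":-0.16,"tz":0,"turn":0},{"grip":0.22,"tx":0,"ty":-0.32,"tz":0,"turn":0},{"grip":0.22,"tx":0,"ty":-0.48,"tz":0,"turn":0},{"grip":0.22,"tx":0,"ty":-0.64,"tz":0,"turn":0},{"grip":0.22,"tx":0,"ty":-0.8,"tz":0,"turn":0},{"grip":0.22,"tx":0,"ty":-0.96,"tz":0,"turn":0},{"grip":0.22,"tx":0,"ty":-1.12,"tz":0,"turn":0},{"grip":0.22,"tx":0,"ty":-1.28,"tz":0,"turn":0},{"grip":0.22,"tx":0,"ty":-1.42,"tz":0,"turn":0},{"grip":0.22,"tx":0,"ty":-1.54,"tz":0,"turn":0},{"grip":0.22,"tx":0,"ty":-1.64,"tz":0,"turn":0},{"grip":0.22,"tx":0,"ty":-1.7,"tz":0,"turn":0}]'
python3 - <<'E'
from h import *
A=np.array([584.7,31.7]);u=O-A;u/=np.linalg.norm(u)
jaw=np.degrees(np.arctan2(u[1],u[0]))+90
to(O-u*24,160,jaw)
c=manip.camera("scene");im=c['image']
cv2.imwrite('pics/s2.png',cv2.resize(im[150:300,190:350,::-1],None,fx=4,fy=4,interpolation=cv2.INTER_CUBIC))
E
```

```text
clock: 8.07
eef_pos: [562.6, -34.6, 160.8]
eef_rot: [-1.781, 1.571, -2.097]
wrist_force: [0.3, 1.0, -0.3]
finger_gap: 20.5
t 8.07 pos [562.6 -34.6 160.8] jaw -18.1 gap 20.5 F [ 0.3  1.  -0.3] -> tx,ty,tz [ 0.02 -0.88  0.01] turn 0.0
```

View pics/s2.png

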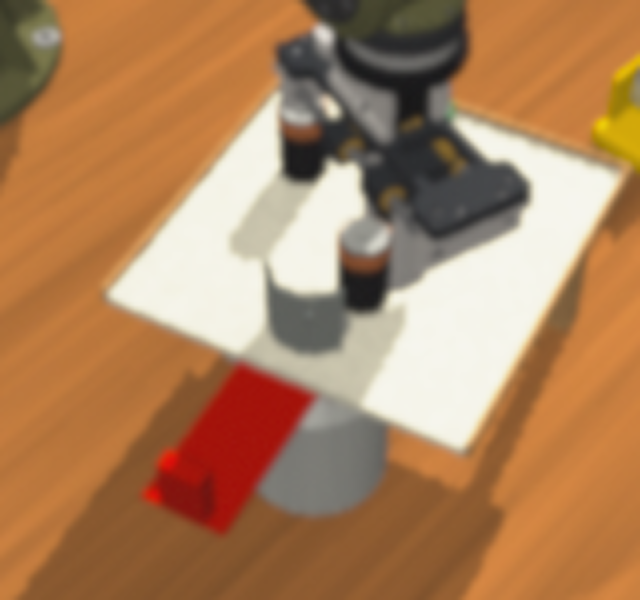

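The cell stands upright against the fork at (365,265), just before the hole. Pushing on.

```bash
python3 -m jog '[{"grip":0.22,"tx":0,"ty":-0.08,"tz":0,"turn":0},{"grip":0.22,"tx":0,"ty":-0.16,"tz":0,"turn":0},{"grip":0.22,"tx":0,"ty":-0.24,"tz":0,"turn":0},{"grip":0.22,"tx":0,"ty":-0.32,"tz":0,"turn":0},{"grip":0.22,"tx":0,"ty":-0.4,"tz":0,"turn":0},{"grip":0.22,"tx":0,"ty":-0.48,"tz":0,"turn":0},{"grip":0.22,"tx":0,"ty":-0.56,"tz":0,"turn":0},{"grip":0.22,"tx":0,"ty":-0.64,"tz":0,"turn":0},{"grip":0.22,"tx":0,"ty":-0.72,"tz":0,"turn":0},{"grip":0.22,"tx":0,"ty":-0.8,"tz":0,"turn":0},{"grip":0.22,"tx":0,"ty":-0.86,"tz":0,"turn":0},{"grip":0.22,"tx":0,"ty":-0.86,"tz":0,"turn":0}]'
python3 - <<'E'
from h import *
A=np.array([584.7,31.7]);u=O-A;u/=np.linalg.norm(u)
jaw=np.degrees(np.arctan2(u[1],u[0]))+90
to(O-u*60,250,jaw)
c=manip.camera("scene");im=c['image']
cv2.imwrite('pics/s3.png',cv2.resize(im[150:300,190:350,::-1],None,fx=4,fy=4,interpolation=cv2.INTER_CUBIC))
E
```

```text
clock: 9.12
eef_pos: [551.9, -67.3, 160.8]
eef_rot: [-2.133, 1.571, -2.449]
wrist_force: [0.2, 0.1, -0.2]
finger_gap: 20.4
t 9.12 pos [551.9 -67.3 160.8] jaw -18.1 gap 20.4 F [ 0.2  0.1 -0.2] -> tx,ty,tz [-2.23  0.87  0.01] turn 0.0
```

View pics/s3.png

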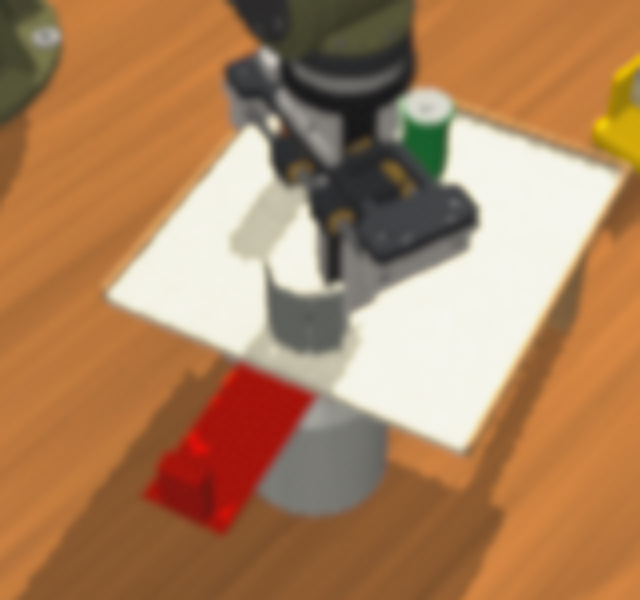

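The cell has dropped; neither it nor its shadow is on the tray. Retreating, rising, and heading for B.

```bash
python3 -m jog '[{"grip":0.22,"tx":-0.8,"ty":0.4,"tz":0,"turn":0},{"grip":0.22,"tx":-1.6,"ty":0.8,"tz":0,"turn":0},{"grip":0.22,"tx":-2.4,"ty":0.87,"tz":0,"turn":0},{"grip":0.22,"tx":-2.4,"ty":0.87,"tz":0,"turn":0}]'
python3 - <<'E'
from h import *
A=np.array([451.4,3.4]);u=O-A;print(np.linalg.norm(u));u/=np.linalg.norm(u)
jaw=np.degrees(np.arctan2(u[1],u[0]))+90
to(A-u*39,256,jaw)
# recheck B from the top view
c=manip.camera("top");cv2.imwrite('pics/t3raw.png',c['image'][:,:,::-1])
E
```

```text
clock: 9.5
eef_pos: [564.7, -33.0, 263.2]
eef_rot: [0.195, 1.562, -0.119]
wrist_force: [-0.2, 0.5, 1.4]
finger_gap: 20.7
132.7281808810774
t 9.5 pos [564.7 -33.  263.2] jaw -18.0 gap 20.7 F [-0.2  0.5  1.4] -> tx,ty,tz [ 0.15  0.44 -3.84] turn -10.42
```

```bash
python3 -m jog '[{"grip":0.22,"tx":0,"ty":0.44,"tz":-3.84,"turn":-10.42},{"grip":0.22,"tx":0,"ty":0.44,"tz":-3.84,"turn":-10.42},{"grip":0.22,"tx":0,"ty":0.44,"tz":-3.84,"turn":-10.42},{"grip":0.22,"tx":0,"ty":0.44,"tz":-3.84,"turn":-10.42},{"grip":0.22,"tx":0,"ty":0.44,"tz":-3.84,"turn":-10.42},{"grip":0.22,"tx":0,"ty":0.44,"tz":-3.84,"turn":-10.42},{"grip":0.22,"tx":0,"ty":0.44,"tz":-3.84,"turn":-10.42},{"grip":0.22,"tx":0,"ty":0.44,"tz":-3.84,"turn":-10.42},{"grip":0.22,"tx":0,"ty":0.44,"tz":-3.84,"turn":-10.42},{"grip":0.22,"tx":0,"ty":0.44,"tz":-3.84,"turn":-10.42},{"grip":0.22,"tx":0,"ty":0.44,"tz":-3.84,"turn":-10.42},{"grip":0.22,"tx":0,"ty":0.44,"tz":-3.84,"turn":-10.42}]'
python3 - <<'E'
from h import *
A=np.array([451.4,3.4]);u=O-A;u/=np.linalg.norm(u)
jaw=np.degrees(np.arctan2(u[1],u[0]))+90
to(A-u*39,160,jaw); to(O-u*24,160,jaw)
c=manip.camera("wrist");cv2.imwrite('pics/w3.png',c['image'][:,:,::-1])
E
```

```text
clock: 10.55
eef_pos: [422.2, 30.5, 256.3]
eef_rot: [2.412, 1.57, -3.098]
wrist_force: [-0.1, -0.0, -0.4]
finger_gap: 20.9
t 10.55 pos [422.2  30.5 256.3] jaw 44.3 gap 20.9 F [-0.1 -0.  -0.4] -> tx,ty,tz [ 2.41 -0.02  0.05] turn -0.05
t 10.55 pos [422.2  30.5 256.3] jaw 44.3 gap 20.9 F [-0.1 -0.  -0.4] -> tx,ty,tz [ 2.41 -3.72  0.07] turn -0.05
```

View pics/w3.png

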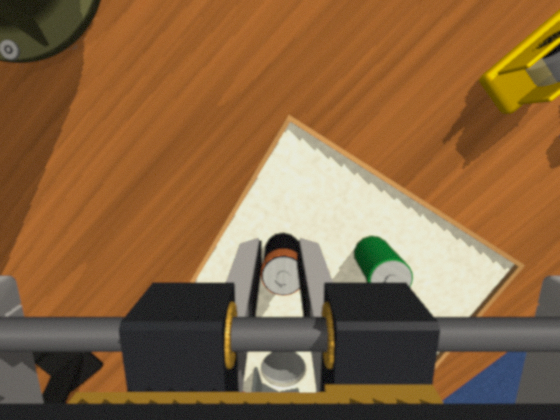

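The cell (282,268) is centred in the fork, the hole at (283,368) is ahead, and green is clear to the side. Same descent and push.

```bash
python3 -m jog '[{"grip":0.22,"tx":0.8,"ty":0,"tz":0.05,"turn":0},{"grip":0.22,"tx":1.6,"ty":0,"tz":0.05,"turn":0},{"grip":0.22,"tx":2.1,"ty":0,"tz":0.05,"turn":0},{"grip":0.22,"tx":2.39,"ty":0,"tz":0.05,"turn":0},{"grip":0.22,"tx":2.39,"ty":0,"tz":0.05,"turn":0},{"grip":0.22,"tx":2.39,"ty":-0.15,"tz":0.05,"turn":0},{"grip":0.22,"tx":2.39,"ty":-0.3,"tz":0.05,"turn":0},{"grip":0.22,"tx":2.39,"ty":-0.42,"tz":0.05,"turn":0},{"grip":0.22,"tx":2.39,"ty":-0.54,"tz":0.05,"turn":0},{"grip":0.22,"tx":2.39,"ty":-0.7,"tz":0.05,"turn":0},{"grip":0.22,"tx":2.39,"ty":-0.86,"tz":0.06,"turn":0},{"grip":0.22,"tx":2.39,"ty":-1.02,"tz":0.06,"turn":0}]'
python3 -m jog '[{"grip":0.22,"tx":0,"ty":-0.16,"tz":0,"turn":0},{"grip":0.22,"tx":0,"ty":-0.32,"tz":0,"turn":0},{"grip":0.22,"tx":0,"ty":-0.48,"tz":0,"turn":0},{"grip":0.22,"tx":0,"ty":-0.64,"tz":0,"turn":0},{"grip":0.22,"tx":0,"ty":-0.8,"tz":0,"turn":0},{"grip":0.22,"tx":0,"ty":-0.96,"tz":0,"turn":0},{"grip":0.22,"tx":0,"ty":-1.12,"tz":0,"turn":0},{"grip":0.22,"tx":0,"ty":-1.28,"tz":0,"turn":0},{"grip":0.22,"tx":0,"ty":-1.42,"tz":0,"turn":0},{"grip":0.22,"tx":0,"ty":-1.54,"tz":0,"turn":0},{"grip":0.22,"tx":0,"ty":-1.64,"tz":0,"turn":0},{"grip":0.22,"tx":0,"ty":-1.7,"tz":0,"turn":0}]'
python3 - <<'E'
from h import *
A=np.array([451.4,3.4]);u=O-A;u/=np.linalg.norm(u)
jaw=np.degrees(np.arctan2(u[1],u[0]))+90
to(O-u*24,160,jaw)
E
```

```text
clock: 11.6
eef_pos: [453.2, 2.6, 161.4]
eef_rot: [-0.878, 1.571, -0.103]
wrist_force: [-0.6, 0.1, 0.5]
finger_gap: 20.8
clock: 12.6
eef_pos: [500.5, -45.7, 161.2]
eef_rot: [2.808, 1.571, -2.7]
wrist_force: [0.2, 1.0, -0.0]
finger_gap: 20.9
t 12.6 pos [500.5 -45.7 161.2] jaw 44.4 gap 20.9 F [ 0.2  1.  -0. ] -> tx,ty,tz [ 0.03 -0.98 -0.01] turn -0.02
```

```bash
python3 -m jog '[{"grip":0.22,"tx":0,"ty":-0.09,"tz":0,"turn":0},{"grip":0.22,"tx":0,"ty":-0.18,"tz":0,"turn":0},{"grip":0.22,"tx":0,"ty":-0.27,"tz":0,"turn":0},{"grip":0.22,"tx":0,"ty":-0.36,"tz":0,"turn":0},{"grip":0.22,"tx":0,"ty":-0.45,"tz":0,"turn":0},{"grip":0.22,"tx":0,"ty":-0.54,"tz":0,"turn":0},{"grip":0.22,"tx":0,"ty":-0.63,"tz":0,"turn":0},{"grip":0.22,"tx":0,"ty":-0.72,"tz":0,"turn":0},{"grip":0.22,"tx":0,"ty":-0.8,"tz":0,"turn":0},{"grip":0.22,"tx":0,"ty":-0.88,"tz":0,"turn":0},{"grip":0.22,"tx":0,"ty":-0.96,"tz":0,"turn":0},{"grip":0.22,"tx":0,"ty":-0.96,"tz":0,"turn":0}]' 
python3 -m jog '[{"grip":0.22,"tx":-0.8,"ty":0.4,"tz":0,"turn":0},{"grip":0.22,"tx":-1.6,"ty":0.8,"tz":0,"turn":0},{"grip":0.22,"tx":-2.4,"ty":1.2,"tz":0,"turn":0},{"grip":0.6,"tx":-2.4,"ty":1.2,"tz":0,"turn":0}]'
python3 - <<'E'
from h import *
to(W(0,-152),256,12.75)
c=manip.camera("scene");d=manip.camera("top");k=dict(fx=4,fy=4,interpolation=cv2.INTER_CUBIC)
a=cv2.resize(c['image'][150:300,190:290,::-1],None,**k);b=cv2.resize(d['image'][150:250,230:330,::-1],None,**k)
cv2.imwrite('pics/s4.png',np.hstack([a,cv2.copyMakeBorder(b,0,200,0,0,0)]))
E
```

```text
clock: 13.6
eef_pos: [527.4, -73.2, 161.1]
eef_rot: [-1.713, 1.571, -0.937]
wrist_force: [-0.1, 0.2, -0.4]
finger_gap: 20.7
clock: 13.93
eef_pos: [494.0, -37.4, 263.4]
eef_rot: [-0.904, 1.562, -0.127]
wrist_force: [0.9, 0.3, 0.6]
finger_gap: 24.5
t 13.93 pos [494.  -37.4 263.4] jaw 44.5 gap 24.5 F [0.9 0.3 0.6] -> tx,ty,tz [ 0.21 -5.07 -2.04] turn 5.29
```

View pics/s4.png

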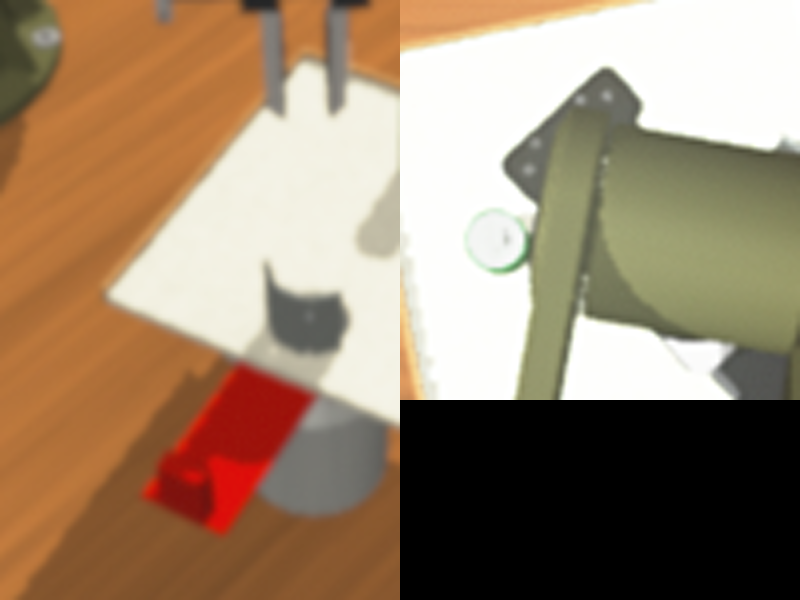

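Both black cells are gone from the tray and the green one still stands. Back to the tab.

```bash
python3 -m jog '[{"grip":0.65,"tx":0,"ty":-5.07,"tz":-2.04,"turn":5.29},{"grip":0.65,"tx":0,"ty":-5.07,"tz":-2.04,"turn":5.29},{"grip":0.65,"tx":0,"ty":-5.07,"tz":-2.04,"turn":5.29},{"grip":0.65,"tx":0,"ty":-5.07,"tz":-2.04,"turn":5.29},{"grip":0.65,"tx":0,"ty":-5.07,"tz":-2.04,"turn":5.29},{"grip":0.65,"tx":0,"ty":-5.07,"tz":-2.04,"turn":5.29},{"grip":0.65,"tx":0,"ty":-5.07,"tz":-2.04,"turn":5.29},{"grip":0.65,"tx":0,"ty":-5.07,"tz":-2.04,"turn":5.29},{"grip":0.65,"tx":0,"ty":-5.07,"tz":-2.04,"turn":5.29},{"grip":0.65,"tx":0,"ty":-5.07,"tz":-2.04,"turn":5.29},{"grip":0.65,"tx":0,"ty":-5.07,"tz":-2.04,"turn":5.29}]'
python3 - <<'E'
from h import *
to([579.2,-239.5],156,12.75)
E
```

```text
clock: 14.95
eef_pos: [577.2, -239.3, 257.6]
eef_rot: [-0.593, 1.57, -0.37]
wrist_force: [-1.0, -0.6, -0.7]
finger_gap: 60.9
t 14.95 pos [ 577.2 -239.3  257.6] jaw 12.8 gap 60.9 F [-1.  -0.6 -0.7] -> tx,ty,tz [ 2.54 -0.01  0.05] turn 0.01
```

```bash
python3 -m jog '[{"grip":0.65,"tx":0.9,"ty":0,"tz":0.05,"turn":0},{"grip":0.65,"tx":1.8,"ty":0,"tz":0.05,"turn":0},{"grip":0.65,"tx":2.3,"ty":0,"tz":0.05,"turn":0},{"grip":0.65,"tx":2.53,"ty":0,"tz":0.05,"turn":0},{"grip":0.2,"tx":2.53,"ty":0,"tz":0.05,"turn":0},{"grip":0.2,"tx":2.53,"ty":0,"tz":0.05,"turn":0},{"grip":0.2,"tx":2.53,"ty":0,"tz":0.05,"turn":0},{"grip":0.2,"tx":2.53,"ty":0,"tz":0.05,"turn":0},{"grip":0.2,"tx":2.53,"ty":0,"tz":0.05,"turn":0},{"grip":0.2,"tx":2.53,"ty":0,"tz":0.05,"turn":0},{"grip":0.2,"tx":2.53,"ty":0,"tz":0.05,"turn":0},{"grip":0.2,"tx":2.53,"ty":0,"tz":0.05,"turn":0}]' 10
python3 -m jog '[{"grip":0.2,"tx":0,"ty":0.2,"tz":0,"turn":0},{"grip":0.2,"tx":0,"ty":0.4,"tz":0,"turn":0},{"grip":0.2,"tx":0,"ty":0.6,"tz":0,"turn":0},{"grip":0.2,"tx":0,"ty":0.8,"tz":0,"turn":0},{"grip":0.2,"tx":0,"ty":1.0,"tz":0,"turn":0},{"grip":0.2,"tx":0,"ty":1.2,"tz":0,"turn":0},{"grip":0.2,"tx":0,"ty":1.35,"tz":0,"turn":0},{"grip":0.2,"tx":0,"ty":1.5,"tz":0,"turn":0},{"grip":0.2,"tx":0,"ty":1.58,"tz":0,"turn":0},{"grip":0.2,"tx":0,"ty":1.64,"tz":0,"turn":0},{"grip":0.2,"tx":0,"ty":1.66,"tz":0,"turn":0},{"grip":0.2,"tx":0,"ty":1.66,"tz":0,"turn":0}]'
```

```text
clock: 15.95
eef_pos: [579.5, -240.2, 157.1]
eef_rot: [-0.713, 1.569, -0.492]
wrist_force: [-1.5, 0.6, 6.4]
finger_gap: 29.7
clock: 16.95
eef_pos: [565.0, -176.5, 157.2]
eef_rot: [-1.172, 1.567, -0.95]
wrist_force: [0.0, -7.8, 4.4]
finger_gap: 29.8
```

```bash
python3 -m jog '[{"grip":0.2,"tx":0,"ty":0.03,"tz":0,"turn":0},{"grip":0.2,"tx":0,"ty":0.05,"tz":0,"turn":0},{"grip":0.2,"tx":0,"ty":0.05,"tz":0,"turn":0}]'
python3 -m jog '[{"grip":0.6,"tx":0,"ty":-0.03,"tz":0,"turn":0},{"grip":0.6,"tx":0,"ty":-0.03,"tz":0,"turn":0},{"grip":0.6,"tx":0,"ty":-0.03,"tz":0,"turn":0},{"grip":0.6,"tx":0,"ty":-0.03,"tz":0,"turn":0},{"grip":0.6,"tx":0,"ty":-0.03,"tz":0,"turn":0},{"grip":0.6,"tx":-0.9,"ty":-0.03,"tz":0,"turn":0},{"grip":0.6,"tx":-1.8,"ty":-0.6,"tz":0,"turn":0},{"grip":0.6,"tx":-2.7,"ty":-1.4,"tz":0,"turn":0},{"grip":0.6,"tx":-2.7,"ty":-2.3,"tz":0,"turn":0},{"grip":0.6,"tx":-2.7,"ty":-3.2,"tz":0,"turn":0},{"grip":0.6,"tx":-2.7,"ty":-3.2,"tz":0,"turn":0},{"grip":0.6,"tx":-2.7,"ty":-3.2,"tz":0,"turn":0}]'
python3 - <<'E'
from h import *
c=manip.camera("scene");d=manip.camera("top")
f=cv2.imread('pics/scene0.png')[:,:,::-1]; g=cv2.imread('pics/top0.png')[:,:,::-1]
def redtab(im):
    h=cv2.cvtColor(np.ascontiguousarray(im),cv2.COLOR_RGB2HSV); m=(h[...,1]>190)&((h[...,0]<5)|(h[...,0]>175))&(h[...,2]>110)
    return [(ce+[200,200],s[4]) for ce,s in blobs(m[200:300,200:300])]
print(redtab(f),redtab(c['image']))
k=dict(fx=2.6,fy=2.6,interpolation=cv2.INTER_CUBIC)
a=cv2.resize(c['image'][140:360,200:350,::-1],None,**k);b=cv2.resize(d['image'][130:290,205:355,::-1],None,**k)
cv2.imwrite('pics/s5.png',np.hstack([a,cv2.copyMakeBorder(b,0,a.shape[0]-b.shape[0],0,0,0)]))
for n,x,y in(('tape',(100,180,185,225),0),('box',(390,130,485,200),0),('phone',(410,240,470,300),0),('clip',(135,140,170,180),0)):
    q=np.abs(d['image'][x[1]:x[3],x[0]:x[2]].astype(int)-g[x[1]:x[3],x[0]:x[2]]).max(2);print(n,(q>40).mean().round(3))
E
```

```text
clock: 17.2
eef_pos: [564.7, -175.4, 157.2]
eef_rot: [-1.221, 1.566, -1.0]
wrist_force: [2.2, -12.7, 2.5]
finger_gap: 29.6
clock: 18.2
eef_pos: [592.1, -299.4, 262.8]
eef_rot: [2.322, 1.569, 2.542]
wrist_force: [-0.1, 1.2, -0.1]
finger_gap: 56.3
[(array([253.4, 251.5]), np.int32(325))] [(array([257.5, 252.5]), np.int32(183))]
tape 0.0
box 0.63
phone 0.918
clip 0.0
```

View pics/s5.png

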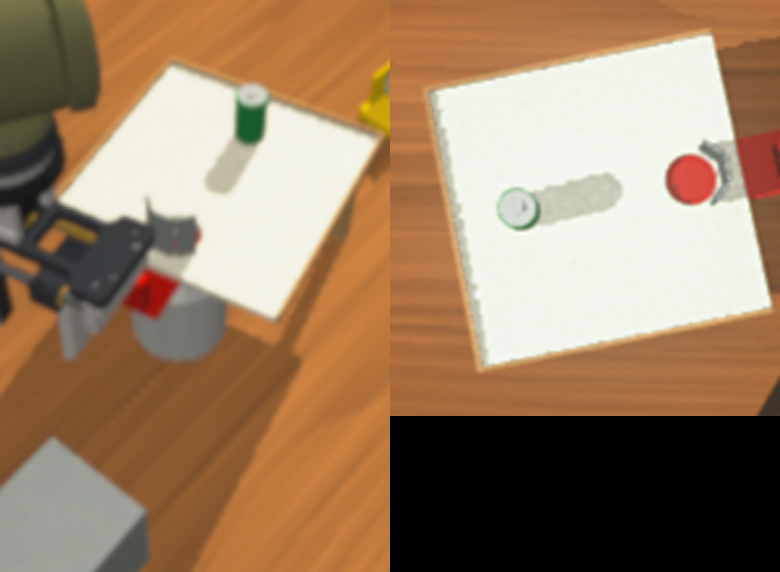

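The shutter is shut: red fills the hole at (692,178). The green cell stands. The arm hides the box, the phone stand and part of the tab, so I'll move it away and compare pictures numerically.

```bash
python3 -m jog '[{"grip":0.6,"tx":-1,"ty":0,"tz":-1,"turn":0},{"grip":0.6,"tx":-2,"ty":0,"tz":-2,"turn":0},{"grip":0.6,"tx":-2,"ty":0,"tz":-3,"turn":0},{"grip":0.6,"tx":-2,"ty":1,"tz":-4,"turn":0},{"grip":0.6,"tx":-2,"ty":2,"tz":-5,"turn":0},{"grip":0.6,"tx":-2,"ty":3,"tz":-5,"turn":0},{"grip":0.6,"tx":-2,"ty":5,"tz":-5,"turn":0},{"grip":0.6,"tx":-2,"ty":7,"tz":-5,"turn":0},{"grip":0.6,"tx":-2,"ty":9,"tz":-5,"turn":0},{"grip":0.6,"tx":-2,"ty":12,"tz":-5,"turn":0},{"grip":0.6,"tx":-2,"ty":12,"tz":-5,"turn":0},{"grip":0.6,"tx":-2,"ty":12,"tz":-5,"turn":0}]'
python3 -m jog '[{"grip":0.6,"tx":0,"ty":5,"tz":-1,"turn":0},{"grip":0.6,"tx":0,"ty":5,"tz":-1,"turn":0},{"grip":0.6,"tx":0,"ty":5,"tz":-1,"turn":0},{"grip":0.6,"tx":0,"ty":5,"tz":-1,"turn":0},{"grip":0.6,"tx":0,"ty":5,"tz":-1,"turn":0},{"grip":0.6,"tx":0,"ty":5,"tz":-1,"turn":0},{"grip":0.6,"tx":0,"ty":5,"tz":-1,"turn":0},{"grip":0.6,"tx":0,"ty":5,"tz":-1,"turn":0},{"grip":0.6,"tx":0,"ty":5,"tz":-1,"turn":0}]'
python3 - <<'E'
from h import *
c=manip.camera("scene");d=manip.camera("top")
f=cv2.imread('pics/scene0.png')[:,:,::-1]; g=cv2.imread('pics/top0.png')[:,:,::-1]
D=lambda p,q,x:(np.abs(p[x[1]:x[3],x[0]:x[2]].astype(int)-q[x[1]:x[3],x[0]:x[2]]).max(2)>40).mean().round(3)
for n,x in(('tape',(100,180,185,225)),('box',(395,138,480,192)),('phone',(418,250,450,290)),('clip',(135,140,170,180)),('tab',(345,178,370,210)),('hole',(308,185,335,212)),('fresh',(244,200,265,220))): print('top',n,D(d['image'],g,x))
for n,x in(('tape',(338,158,378,190)),('box',(165,312,260,412)),('phone',(115,283,162,325)),('tab',(240,240,275,265)),('fresh',(288,170,304,196))): print('scene',n,D(c['image'],f,x))
print(manip.read_state()['clock'])
E
```

```text
clock: 19.3
eef_pos: [324.6, -11.1, 343.9]
eef_rot: [-0.245, 1.569, -0.022]
wrist_force: [1.7, 1.0, 0.4]
finger_gap: 56.1
clock: 20.05
eef_pos: [243.6, 172.1, 343.8]
eef_rot: [-0.213, 1.57, 0.007]
wrist_force: [0.3, 0.0, 0.7]
finger_gap: 56.5
top tape 0.0
top box 0.0
top phone 0.043
top clip 0.0
top tab 0.139
top hole 0.0
top fresh 0.0
scene tape 0.0
scene box 0.011
scene phone 0.246
scene tab 0.031
scene fresh 0.0
20.15
```

Most of it is unchanged. The phone stand and tab differ a little, so I'll compare before and after in the last picture.

Run:
```python
from h import *
c=manip.camera("scene")['image'];d=manip.camera("top")['image']
f=cv2.imread('pics/scene0.png')[:,:,::-1]; g=cv2.imread('pics/top0.png')[:,:,::-1]
R4=lambda im,x:cv2.resize(np.ascontiguousarray(im[x[1]:x[3],x[0]:x[2],::-1]),(200,200),interpolation=cv2.INTER_CUBIC)
B=[(f,c,(110,275,170,335)),(g,d,(410,240,470,300)),(g,d,(330,170,380,220)),(f,c,(230,220,290,280))]
cv2.imwrite('pics/cmp.png',np.vstack([np.hstack([R4(a,x) for a,_,x in B]),np.hstack([R4(b,x) for _,b,x in B])]))
def rb(im,t):
    h=cv2.cvtColor(np.ascontiguousarray(im[170:220,338:380]),cv2.COLOR_RGB2HSV);m=(h[...,1]>180)&((h[...,0]<6)|(h[...,0]>174))&(h[...,2]>t); print(t,blobs(m))
for t in(90,200): rb(g,t);rb(d,t)
```

```text
90 [(array([21.6, 19.2]), array([17, 13, 10, 14, 89], dtype=int32)), (array([20.5, 31.8]), array([15, 30, 10,  4, 18], dtype=int32))]
90 [(array([18.8, 22.3]), array([ 11,  11,  14,  24, 152], dtype=int32))]
200 [(array([21.8, 19.3]), array([18, 13,  9, 14, 84], dtype=int32)), (array([20.3, 32.1]), array([15, 31, 10,  3, 15], dtype=int32))]
200 [(array([19.9, 19.4]), array([17, 14,  7, 12, 57], dtype=int32))]
```

Run:
```python
from h import *
c=manip.camera("scene")['image'];d=manip.camera("top")['image']
f=cv2.imread('pics/scene0.png')[:,:,::-1].copy(); g=cv2.imread('pics/top0.png')[:,:,::-1].copy()
for n,p,q,x in(('top',g,d,(330,170,380,220)),('scene',f,c,(225,225,295,285))):
  for im in(p,q):
    i=im[x[1]:x[3],x[0]:x[2]].astype(int); m=(i[...,0]>3.5*i[...,1]+5)&(i[...,0]>3.5*i[...,2])&(i[...,0]>40)
    print('red',n,blobs(m,8))
for n,p,q,x in(('top',g,d,(405,235,470,300)),('scene',f,c,(105,270,175,340))):
  for im in(p,q):
    i=im[x[1]:x[3],x[0]:x[2]]; print('phone',n,blobs(i.max(2)<45,30))
i=(d[174:206:2,338:372:1]); j=g[174:206:2,338:372]
print(j[8,:,0]);print(i[8,:,0])
print(np.abs(c[283:325,115:162].astype(int)-f[283:325,115:162]).max(2)[::6,::4])
```

```text
red top []
red top [(array([28.1, 19.5]), array([25, 14,  7, 12, 60], dtype=int32))]
red scene [(array([28.2, 26.5]), array([ 15,  17,  27,  20, 332], dtype=int32))]
red scene [(array([28.7, 25.8]), array([ 16,  17,  26,  19, 303], dtype=int32))]
phone top [(array([34.2, 40.5]), array([ 16,  24,  42,  29, 484], dtype=int32))]
phone top [(array([33. , 33.8]), array([ 16,  17,  42,  36, 958], dtype=int32))]
phone scene [(array([32.1, 34. ]), array([ 14,  16,  39,  39, 812], dtype=int32))]
phone scene [(array([33. , 34.3]), array([ 14,  16,  40,  39, 855], dtype=int32))]
[216 196 188 187 189 187 189 188 187 186 187 186 185 187 186 178 144 108
 138 207 243 240 237 236 236 219 162 145 150 150 150 151 150 151]
[184 162 156 158 156 157 158 157 156 155 156 155 157 155 136  91 107 178
 222 219 214 212 212 193 133 117 123 123 125 124 124 124 123 124]
[[49 49 50 53 52 47 43 46 47  6 18 50]
 [51 51 52 44 32  6  4 10  6 36 51 49]
 [53 49 32  2  5 11  5  1  2 29 49 50]
 [40  1  6  8  3  1  1  2  1  6  8  2]
 [ 4  3  3  1  1  1  1  1  1  3  9 18]
 [ 4  3  2  2  2  3  2  2 10  1 20 57]
 [ 2  2  3  3  0  2  1  2 11 10 54 54]]
```

The phone stand only has a different shadow beside it; its own pixels are unchanged. The tab now sits about 4 mm nearer the tray than at the start (-84 against -88 mm), which matches the shut stop at -85.

```bash
python3 -c "from cell import manip;print(manip.sign_off())"
```

```text
the job is handed in; nothing more can be done
None
```

I slid the shutter open to its stop and pushed the two black cells one after the other through the hole. Then I slid the shutter shut and handed the job in at about 20 s of the 61 s allowed.

**Cells:** Neither black cell is on the tray any more. I inferred that both dropped into the canister, since I could not see inside it. The green cell's pixels match the first pictures in both views.

**Shutter:** Both stops showed up as about 13 N of force: 13.2 N when opening and 12.7 N when closing. At the end, red covers the whole hole.
- **Tab position:** In the top view the tab ended about 2 px (roughly 4 mm) nearer the tray than it started. That puts it near -84 mm, against -85 mm for fully shut, so it seems to have begun slightly open.
- **Scene view:** It shows a smaller shift in the same direction, under 1 px.

**Other things on the cart:** The tape dispenser, toner box and binder clip match the first pictures. The phone stand failed the simple image comparison (25% of the pixels around it changed in the scene view). In that view its own body was unchanged, and only the arm's shadow beside it had moved. My last before-and-after picture could not be viewed because the limit of 12 was reached, so I made those final checks by comparing pixel values.

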